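Crank the insert's height stand to its top stop and back it off

TASK

Two height stands stand on the bench. On the one that carries the large mould insert, crank the handwheel clockwise (seen from above) by its revolving handle until the table comes up hard against its top stop, then back the wheel off a quarter turn so that the screw is not left jammed, and let go. Leave the wheel of the other stand, with the small finned core on its table, as it is.

Things in the scene. Friction and masses are not known exactly. Their poses are not given: they have to be found in the camera images.
- insert_stand_wheel (a joint): Handwheel on the stand with the mould insert; upright axis. Value in rad, grows clockwise seen from above: 0 at the lower end, 15.71 at the top stop, where the table's saddle meets the plate under the wheel and it stops dead. Starts 1.05 to 1.5 turns short of the stop. 10 mm of table rise per turn. Friction about 3 N at the handle; stays where it is left, no spring back.
- insert_stand_grip (a point): Centre (half-way up) of that wheel's crank handle, 174 mm above the bench: upright pale wooden cylinder 22 mm thick, 46 mm tall, 45 mm from the wheel's axis. It revolves freely on its own pin, so it can be carried round in a level circle at constant gripper yaw. The top of the wheel's rim and hub is 22 to 26 mm below this point.
- insert_stand_hub (a point): Centre of the upper face of that wheel's hub, on its axis, 150 mm above the bench; the steel wheel measures 112 mm across. The stand is fixed to the bench. Its table, lower than the wheel and on the robot's side of the column, carries the mould insert: a pale block, 60 x 98 x 64 mm, with pockets and holes. Nothing nearby is higher than the wheel.
- core_stand_grip (a point): Centre (half-way up) of the crank handle of the other stand, of equal build, whose table carries the small finned core (28 x 30 x 57 mm). Not to be turned.

How it is judged (in metres and radians):
On the way:
1. the wheel of the stand with the mould insert is turned up to its top stop (to within 7 degrees) (value of joint insert_stand_wheel above 15.586 rad), for 0.1 s.
At the end, for the whole second after the job is handed in: the wheel of the stand with the mould insert rests a quarter turn (90 degrees, give or take 25) short of its top stop, after having been at the stop, and is let go (value of joint insert_stand_wheel between 13.7 and 14.574 rad and velocity of joint insert_stand_wheel between -0.05 and 0.05 rad/s); the robot touches nothing.
It fails at once if the wheel of the other stand was turned (handle moved more than 15 mm) (distance of core_stand_grip from where it was at the start of the episode above 0.015 m).
It also fails if it takes over 51 s, if anything falls off the work surface, if the arm or the gripper's body presses on something with over 40 N, if the wrist force passes 120 N, or if a joint passes its speed limit or range.

ROBOT

A 6-joint arm with a two-finger parallel gripper is mounted at the origin on a cart in front of the work surface, level with it; the furniture and walls round the work are solid. World frame = base frame: x ahead of the robot, y to its left, z up, the work surface at z = 0. Lengths are in mm, angles in rad, forces in N, time in s.
With the tool pointing down it reaches from about 350 to 775 mm from the base axis. Payload 7.3 kg.
Tool frame: the origin (TCP) lies at the centre of the arm's flange, where the gripper is bolted on; the fingertips stand 178 mm ahead of it and the grasp point (between the pads) lies 159 mm ahead of it; z points along the fingers, y is the direction in which the jaws open and shut (so a half turn about z gives the same grasp; the last joint's range is limited). The gripper opens to 92 mm and grips with 3 to 60 N. Pads are 19 mm wide; open, the fingers measure 130 mm over their backs; the gripper's body (75 mm by 190 mm) begins 47 mm behind the grasp point.
Start: joints at [1.17, 0.342, 1.524, -0, 1.275, -0.146], TCP at [132.305, 508.058, 404.741] pointing down, gripper open.
Joint ranges: [-2.53, 2.53], [-0.77, 2.02], [0.04, 2.7], [-1, 4.14], [0.28, 2.66], [-3.11, 3.11]. Speed limits (rad/s): [2.57, 2.57, 3.14, 3.14, 3.14, 3.14].

INTERFACE

Orientations are given as [roll, pitch, yaw] about the fixed x, y, z axes, in that order (R = Rz(yaw) Ry(pitch) Rx(roll)).
In Python, from plant import get_obs, capture, close_job gives the robot as it stands. The module is installed in compiled form; this text tells all that it offers.
- The arm moves only by the shell command python3 -m pendant 'ROWS'. ROWS is JSON, a list of rows, each a list of 3 entries, a list of its own where there are three numbers: the shift along the tool's x, y, z in m, then the turn, a rotation vector about the tool's x, y, z in rad, then the finger opening in m, from 0 to 0.0918. In form: [[[tx, ty, tz], [wx, wy, wz], fingers], ...]. A call has 1 to 10 rows; each row is the pose to reach, as a shift and turn from the pose commanded when the call began, along the tool's axes at that moment; what a row does not reach only later rows make up. A row lasts 1/12 s, in which the tool goes at most 41.7 mm and 7.16 degrees, less where a joint would pass 70% of its speed; a pose out of reach is approached as far as the arm can. A call with a gripper value outside its range is refused whole. The fingers move at their own pace and stop on an object; the grip force is fixed at half the most. Time passes only in rows, so rows that repeat a pose let the fingers close. It gives the time, the measured TCP pose, the force and the opening at its end, in the units of the state.
- get_obs(): the state, without advancing time (a new reading comes with each control period).
- capture(name): name is "scene" or "top" or "wrist"; returns a dict with "color" (384x512x3 uint8, red, green, blue), "mtx" (3x3 intrinsics, pixels), "rvec" (rotation vector, rad) and "tvec" (3), from world to camera coordinates, as OpenCV has them. Camera axes: x right, y down, z forward; pixel columns grow to the right and rows downward; lengths in mm; the calibration is good to about 2 mm. A picture is of the moment at which its call begins. There is no depth.
- close_job(): hands the job in, once; it reports no verdict.
The state is a dict: "time": time; "joint_positions": joint angles; "dq": joint speeds; "tau": joint torques, N m; "tool_pos": TCP position; "tcp_rot": TCP orientation; "contact_force": force on the tool from outside, world axes, zero at the start; "moment": the same for the moment, N m; "grip_width": finger opening in mm.
Only numpy, scipy, OpenCV 4.12 (cv2) and the standard library are available. Lean on these libraries where they do the work, as an engineer would, in place of code of your own. Each camera call takes 0.05 s, during which the arm holds its last target. There are 200 camera calls.

## Working session

There is one attempt and no reset: what is moved stays moved. The work goes in short steps, Python scripts to look and compute and a shell command to move; the robot and the scene stay as the last step left them, time stands still between calls to the robot, and variables do not carry over. Pictures are saved under pics/ and viewed, about 8 in all and at most 12, crops included, and the job is handed in when it is done.

```bash
mkdir -p pics; cat > h.py <<'E'
import numpy as np, cv2
from plant import get_obs, capture
def snap(n,f):
    c=capture(n); cv2.imwrite(f'pics/{f}.png',c['color'][:,:,::-1]); np.savez(f'pics/{f}.npz',**{k:np.array(c[k]) for k in('color','mtx','rvec','tvec')}); return c
def onplane(c,u,v,z):
    R,_=cv2.Rodrigues(np.array(c['rvec'],float)); t=np.array(c['tvec'],float).ravel()
    o=-R.T@t; d=R.T@np.linalg.inv(np.array(c['mtx']))@np.array([u,v,1.]); return o+d*(z-o[2])/d[2]
def proj(c,p):
    return cv2.projectPoints(np.array(p,float).reshape(-1,1,3),np.array(c['rvec'],float),np.array(c['tvec'],float),np.array(c['mtx'],float),None)[0].reshape(-1,2)
E
python3 - <<'E'
from h import *
a=snap('scene','s0');b=snap('top','t0')
o=get_obs();print(o['time'],o['tool_pos'],o['tcp_rot'],o['grip_width'])
E
```

```text
0.1 [132.25049008 507.95214028 404.10171849] [-3.14017216e+00 -1.98781078e-04  2.88679928e+00] 92.02123711557118
```

```bash
ls
```

```text
h.py
pics
```

View pics/s0.png

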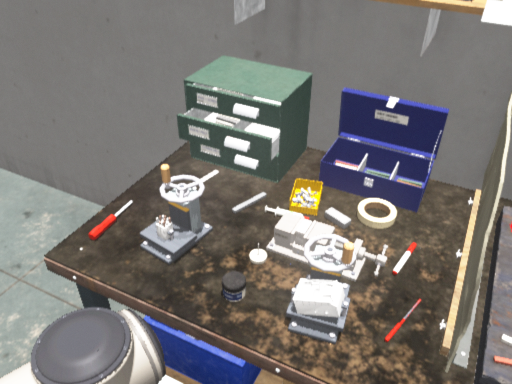

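View pics/t0.png

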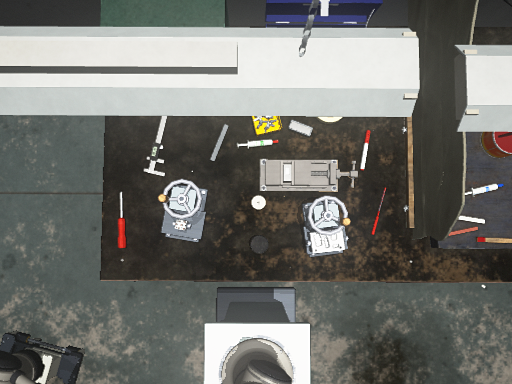

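The scene view shows the insert stand on the right: wheel at about (327,254), wooden handle at (348,252). In the top view its wheel is at (326,215) and its handle at (347,222). The core stand is on the left. I'll measure by colour next.

```bash
python3 - <<'E'
from h import *
for f,box in(('t0',(300,350-150,360,240)),('s0',(300,225,370,280))):
    c=dict(np.load(f'pics/{f}.npz')); im=c['color']; x0,y0,x1,y1=box
    hsv=cv2.cvtColor(im,cv2.COLOR_RGB2HSV)
    m=cv2.inRange(hsv,(8,70,110),(28,255,255)); mm=np.zeros_like(m); mm[y0:y1,x0:x1]=m[y0:y1,x0:x1]
    n,l,s,ce=cv2.connectedComponentsWithStats(mm)
    for i in range(1,n):
        if s[i,4]>8: print(f,s[i],ce[i],'z174',onplane(c,*ce[i],174),'z197',onplane(c,*ce[i],197))
    cam=onplane(c,256,192,0); print(c['mtx'][0,0])
    cv2.imwrite(f'pics/{f}z.png',cv2.resize(im[y0-10:y1+30,x0-10:x1+20,::-1],None,fx=6,fy=6,interpolation=cv2.INTER_CUBIC))
c=dict(np.load('pics/t0.npz'));print(onplane(c,326,215,145))
c=dict(np.load('pics/s0.npz'));print(onplane(c,327,254,145))
E
```

```text
t0 [343 218   8   8  51] [346.21568627 221.2745098 ] z174 [ 454.53079389 -236.35687845  174.        ] z197 [ 454.13309155 -231.79331245  197.        ]
466.9501881461276
s0 [334 225  13  11  73] [339.26027397 230.45205479] z174 [ 510.11649275 -196.99147417  174.        ] z197 [ 483.98020166 -203.21297597  197.        ]
s0 [348 225  22  26 217] [360.18894009 235.85714286] z174 [ 514.21152098 -241.72222326  174.        ] z197 [ 487.9303965  -246.36168334  197.        ]
s0 [342 244  12  20 157] [346.75796178 254.36942675] z174 [ 448.14699455 -234.03634805  174.        ] z197 [ 424.20244702 -238.94764295  197.        ]
s0 [311 267  30  10  74] [325.68918919 271.54054054] z174 [ 384.4969669  -212.80186047  174.        ] z197 [ 362.80360008 -218.46417891  197.        ]
s0 [300 272   5   5  12] [301.5        274.91666667] z174 [ 355.00189882 -174.89568097  174.        ] z197 [ 334.35171659 -181.89866905  197.        ]
461.9062311385236
[ 472.09325906 -186.45808682  145.        ]
[ 460.23569421 -190.67887504  145.        ]
```

View pics/t0z.png

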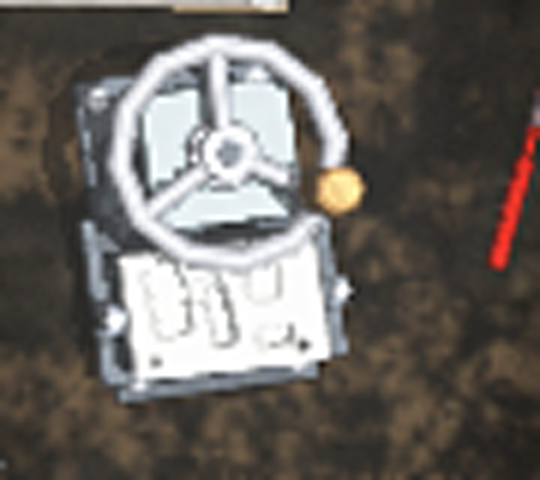

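The crop shows the hub at crop (230,151), which is about (328,215), and the handle top at about (346.5,221.5). I'll check the 45 mm radius and plan the approach.

```bash
python3 - <<'E'
from h import *
c=dict(np.load('pics/t0.npz'))
h=onplane(c,230/6+290-.4,151/6+190-.4,150); g=onplane(c,346.3,221.3,195)
d=(g-h)[:2];print(h,g,np.hypot(*d),np.degrees(np.arctan2(d[1],d[0])))
from scipy.spatial.transform import Rotation as Ro
o=get_obs();R=Ro.from_euler('xyz',o['tcp_rot']).as_matrix();print(R.round(3))
print(R.T@(np.array([454,-232,174+159+120])-o['tool_pos']), np.hypot(454,232))
E
```

```text
[ 472.60635868 -191.00553608  150.        ] [ 454.10114636 -232.41304396  195.        ] 45.354432995287176 -114.08009498081171
[[-0.968  0.252 -0.001]
 [ 0.252  0.968 -0.001]
 [ 0.    -0.001 -1.   ]]
[-497.85380031 -635.0365355   -48.0952291 ] 509.8431131240276
```

```bash
python3 -m pendant '[[[-0.035,-0.025,-0.02],[0,0,0],0.06],[[-0.07,-0.05,-0.045],[0,0,-0.06],0.06],[[-0.105,-0.075,-0.045],[0,0,-0.12],0.06],[[-0.14,-0.1,-0.045],[0,0,-0.18],0.06],[[-0.175,-0.125,-0.045],[0,0,-0.24],0.06],[[-0.21,-0.15,-0.045],[0,0,-0.2548],0.06],[[-0.245,-0.175,-0.045],[0,0,-0.2548],0.06],[[-0.28,-0.2,-0.045],[0,0,-0.2548],0.06],[[-0.32,-0.229,-0.045],[0,0,-0.2548],0.06],[[-0.35,-0.25,-0.045],[0,0,-0.2548],0.06]]'
```

```text
time: 0.93
tool_pos: [393.8, 193.7, 449.6]
tcp_rot: [3.141, -0.0, 3.142]
contact_force: [0.1, 1.5, 0.5]
grip_width: 59.8
```

```bash
python3 -m pendant '[[[-0.005,-0.041,0],[0,0,0],0.06],[[-0.01,-0.082,0],[0,0,0],0.06],[[-0.015,-0.123,0],[0,0,0],0.06],[[-0.02,-0.164,0],[0,0,0],0.06],[[-0.025,-0.205,0],[0,0,0],0.06],[[-0.03,-0.246,0],[0,0,0],0.06],[[-0.035,-0.287,0],[0,0,0],0.06],[[-0.04,-0.328,0],[0,0,0],0.06],[[-0.043,-0.369,0],[0,0,0],0.06],[[-0.046,-0.41,0],[0,0,0],0.06]]'
python3 -m pendant '[[[0,0,0],[0,0,0],0.06],[[0,0,0],[0,0,0],0.06],[[0,0,0],[0,0,0],0.06]]'
python3 - <<'E'
from h import *
c=snap('wrist','w1'); print(get_obs()['tool_pos'],proj(c,[[454,-232,197],[454,-232,151],[472.6,-191,150]]))
E
```

```text
time: 1.77
tool_pos: [438.7, -216.5, 449.4]
tcp_rot: [3.141, -0.0, 3.141]
contact_force: [2.3, 1.0, 0.3]
grip_width: 60.1
time: 2.02
tool_pos: [438.9, -214.0, 449.2]
tcp_rot: [3.14, -0.001, 3.141]
contact_force: [-1.0, 0.3, 0.8]
grip_width: 60.1
[ 439.02316107 -213.43380596  449.45317721] [[231.88710338 230.72100301]
 [235.80547056 210.36975318]
 [283.09927678 230.01760278]]
```

View pics/w1.png

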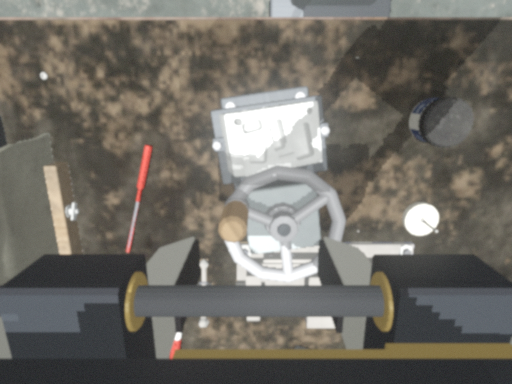

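The wrist view shows the handle top at about (232,228) against a predicted (232,231), and the hub at (285,227) against (283,230). That agrees to about 2 mm. Next I straddle the handle and lower.

```bash
python3 -m pendant '[[[-0.008,-0.01,0],[0,0,0],0.06],[[-0.0145,-0.0188,0],[0,0,0],0.06],[[-0.0145,-0.0188,0.02],[0,0,0],0.06],[[-0.0145,-0.0188,0.04],[0,0,0],0.06],[[-0.0145,-0.0188,0.06],[0,0,0],0.06],[[-0.0145,-0.0188,0.08],[0,0,0],0.06],[[-0.0145,-0.0188,0.095],[0,0,0],0.06],[[-0.0145,-0.0188,0.105],[0,0,0],0.06],[[-0.0145,-0.0188,0.11],[0,0,0],0.06],[[-0.0145,-0.0188,0.11],[0,0,0],0.06]]'
python3 -m pendant '[[[0,0,0],[0,0,0],0.06],[[0,0,0],[0,0,0],0.06]]'
```

```text
time: 2.9
tool_pos: [453.7, -232.2, 339.2]
tcp_rot: [3.141, -0.001, -3.14]
contact_force: [0.0, 0.0, -0.1]
grip_width: 59.9
time: 3.07
tool_pos: [453.9, -233.1, 340.7]
tcp_rot: [-3.141, 0.002, -3.141]
contact_force: [0.7, -0.0, 0.5]
grip_width: 60.2
```

```bash
python3 -m pendant '[[[0,0,0],[0,0,0],0.01],[[0,0,0],[0,0,0],0.01],[[0,0,0],[0,0,0],0.01],[[0,0,0],[0,0,0],0.01],[[0,0,0],[0,0,0],0.01],[[0,0,0],[0,0,0],0.01],[[0,0,0],[0,0,0],0.01],[[0,0,0],[0,0,0],0.01]]'
python3 - <<'E'
from h import *
o=get_obs();print(o['tool_pos'],o['contact_force'],o['moment'])
g=np.array([453.7,-232.3]);hub=np.array([472.4,-191.0]);r=g-hub;print(np.hypot(*r))
r*=45/np.hypot(*r)
for a0 in(0,120,240):
  for k in range(0,11):
    a=-np.radians(12*k);b=-np.radians(a0);R=lambda t:np.array([[np.cos(t),-np.sin(t)],[np.sin(t),np.cos(t)]])
    d=R(b)@(R(a)@r-r) if 0 else R(a+b)@r-R(b)@r
    print('[[%.4f,%.4f,0],[0,0,0],0.01]'%(-d[0]/1000,d[1]/1000),end=',')
  print()
E
```

```text
time: 3.73
tool_pos: [453.6, -233.2, 339.7]
tcp_rot: [3.142, 0.0, 3.142]
contact_force: [0.4, -0.8, -0.3]
grip_width: 21.3
[ 453.62019523 -233.22552316  339.70716285] [ 0.42826912 -0.84175191 -0.32737633] [ 0.02392734  0.0061346  -0.02060379]
45.33629892260726
[[-0.0000,0.0000,0],[0,0,0],0.01],[[0.0081,0.0048,0],[0,0,0],0.01],[[0.0151,0.0111,0],[0,0,0],0.01],[[0.0206,0.0187,0],[0,0,0],0.01],[[0.0243,0.0274,0],[0,0,0],0.01],[[0.0262,0.0366,0],[0,0,0],0.01],[[0.0262,0.0460,0],[0,0,0],0.01],[[0.0241,0.0552,0],[0,0,0],0.01],[[0.0203,0.0637,0],[0,0,0],0.01],[[0.0147,0.0713,0],[0,0,0],0.01],[[0.0077,0.0776,0],[0,0,0],0.01],
[[-0.0000,0.0000,0],[0,0,0],0.01],[[-0.0082,0.0047,0],[0,0,0],0.01],[[-0.0171,0.0075,0],[0,0,0],0.01],[[-0.0265,0.0084,0],[0,0,0],0.01],[[-0.0359,0.0074,0],[0,0,0],0.01],[[-0.0448,0.0044,0],[0,0,0],0.01],[[-0.0529,-0.0003,0],[0,0,0],0.01],[[-0.0599,-0.0067,0],[0,0,0],0.01],[[-0.0653,-0.0143,0],[0,0,0],0.01],[[-0.0691,-0.0229,0],[0,0,0],0.01],[[-0.0710,-0.0321,0],[0,0,0],0.01],
[[-0.0000,0.0000,0],[0,0,0],0.01],[[0.0001,-0.0094,0],[0,0,0],0.01],[[0.0021,-0.0186,0],[0,0,0],0.01],[[0.0060,-0.0272,0],[0,0,0],0.01],[[0.0115,-0.0347,0],[0,0,0],0.01],[[0.0186,-0.0410,0],[0,0,0],0.01],[[0.0267,-0.0456,0],[0,0,0],0.01],[[0.0357,-0.0485,0],[0,0,0],0.01],[[0.0451,-0.0494,0],[0,0,0],0.01],[[0.0544,-0.0484,0],[0,0,0],0.01],[[0.0633,-0.0454,0],[0,0,0],0.01],
```

```bash
python3 -m pendant '[[[0.0081,0.0048,0],[0,0,0],0.01],[[0.0151,0.0111,0],[0,0,0],0.01],[[0.0206,0.0187,0],[0,0,0],0.01],[[0.0243,0.0274,0],[0,0,0],0.01],[[0.0262,0.0366,0],[0,0,0],0.01],[[0.0262,0.046,0],[0,0,0],0.01],[[0.0241,0.0552,0],[0,0,0],0.01],[[0.0203,0.0637,0],[0,0,0],0.01],[[0.0147,0.0713,0],[0,0,0],0.01],[[0.0077,0.0776,0],[0,0,0],0.01]]'
```

```text
time: 4.57
tool_pos: [446.3, -154.5, 339.7]
tcp_rot: [3.141, -0.001, -3.141]
contact_force: [-1.3, -4.4, -1.0]
grip_width: 21.5
```

```bash
python3 -m pendant '[[[-0.0082,0.0047,0],[0,0,0],0.01],[[-0.0171,0.0075,0],[0,0,0],0.01],[[-0.0265,0.0084,0],[0,0,0],0.01],[[-0.0359,0.0074,0],[0,0,0],0.01],[[-0.0448,0.0044,0],[0,0,0],0.01],[[-0.0529,-0.0003,0],[0,0,0],0.01],[[-0.0599,-0.0067,0],[0,0,0],0.01],[[-0.0653,-0.0143,0],[0,0,0],0.01],[[-0.0691,-0.0229,0],[0,0,0],0.01],[[-0.071,-0.0321,0],[0,0,0],0.01]]'
python3 -m pendant '[[[0.0001,-0.0094,0],[0,0,0],0.01],[[0.0021,-0.0186,0],[0,0,0],0.01],[[0.006,-0.0272,0],[0,0,0],0.01],[[0.0115,-0.0347,0],[0,0,0],0.01],[[0.0186,-0.041,0],[0,0,0],0.01],[[0.0267,-0.0456,0],[0,0,0],0.01],[[0.0357,-0.0485,0],[0,0,0],0.01],[[0.0451,-0.0494,0],[0,0,0],0.01],[[0.0544,-0.0484,0],[0,0,0],0.01],[[0.0633,-0.0454,0],[0,0,0],0.01]]'
```

```text
time: 5.4
tool_pos: [517.0, -187.3, 339.6]
tcp_rot: [3.139, -0.004, -3.141]
contact_force: [-11.6, 2.2, 8.8]
grip_width: 21.1
time: 6.23
tool_pos: [453.6, -233.3, 339.7]
tcp_rot: [-3.141, 0.002, 3.141]
contact_force: [5.5, 1.1, -0.4]
grip_width: 20.8
```

One full turn is done. I'll feel for the stop in small steps from here.

```bash
python3 -m pendant '[[[0.0027,0.0014,0],[0,0,0],0.01],[[0.0054,0.003,0],[0,0,0],0.01],[[0.0081,0.0048,0],[0,0,0],0.01],[[0.0081,0.0048,0],[0,0,0],0.01]]'
python3 - <<'E'
import numpy as np
r=np.array([453.7,-232.3])-[472.4,-191.0]
f=lambda t:45/np.hypot(*r)*np.array([[np.cos(t),-np.sin(t)],[np.sin(t),np.cos(t)]])@r
for k in range(12,190,9):
  q=[f(-np.radians(k+e))-f(-np.radians(k)) for e in(4.5,9)]
  print(k,k+9,[[round(-d[0]/1000,4),round(d[1]/1000,4)] for d in q])
E
```

```text
time: 6.57
tool_pos: [445.2, -228.3, 339.7]
tcp_rot: [-3.141, -0.001, -3.141]
contact_force: [-0.4, -3.0, -0.8]
grip_width: 21.2
12 21 [[np.float64(0.0028), np.float64(0.0022)], [np.float64(0.0053), np.float64(0.0046)]]
21 30 [[np.float64(0.0024), np.float64(0.0026)], [np.float64(0.0046), np.float64(0.0054)]]
30 39 [[np.float64(0.0019), np.float64(0.003)], [np.float64(0.0037), np.float64(0.006)]]
39 48 [[np.float64(0.0015), np.float64(0.0032)], [np.float64(0.0027), np.float64(0.0065)]]
48 57 [[np.float64(0.0009), np.float64(0.0034)], [np.float64(0.0016), np.float64(0.0069)]]
57 66 [[np.float64(0.0004), np.float64(0.0035)], [np.float64(0.0005), np.float64(0.007)]]
66 75 [[np.float64(-0.0002), np.float64(0.0035)], [np.float64(-0.0006), np.float64(0.007)]]
75 84 [[np.float64(-0.0007), np.float64(0.0035)], [np.float64(-0.0017), np.float64(0.0069)]]
84 93 [[np.float64(-0.0012), np.float64(0.0033)], [np.float64(-0.0027), np.float64(0.0065)]]
93 102 [[np.float64(-0.0017), np.float64(0.0031)], [np.float64(-0.0037), np.float64(0.006)]]
102 111 [[np.float64(-0.0022), np.float64(0.0028)], [np.f
[... 195 characters left out ...]
(-0.006), np.float64(0.0037)]]
129 138 [[np.float64(-0.0032), np.float64(0.0015)], [np.float64(-0.0065), np.float64(0.0027)]]
138 147 [[np.float64(-0.0034), np.float64(0.0009)], [np.float64(-0.0069), np.float64(0.0016)]]
147 156 [[np.float64(-0.0035), np.float64(0.0004)], [np.float64(-0.007), np.float64(0.0005)]]
156 165 [[np.float64(-0.0035), np.float64(-0.0002)], [np.float64(-0.007), np.float64(-0.0006)]]
165 174 [[np.float64(-0.0035), np.float64(-0.0007)], [np.float64(-0.0069), np.float64(-0.0017)]]
174 183 [[np.float64(-0.0033), np.float64(-0.0012)], [np.float64(-0.0065), np.float64(-0.0027)]]
183 192 [[np.float64(-0.0031), np.float64(-0.0017)], [np.float64(-0.006), np.float64(-0.0037)]]
```

```bash
python3 -m pendant '[[[0.0028,0.0022,0],[0,0,0],0.01],[[0.0053,0.0046,0],[0,0,0],0.01],[[0.0053,0.0046,0],[0,0,0],0.01]]'
```

```text
time: 6.82
tool_pos: [439.7, -223.5, 339.7]
tcp_rot: [-3.141, -0.001, -3.141]
contact_force: [-2.3, -4.3, -0.6]
grip_width: 21.0
```

```bash
python3 -m pendant '[[[0.0024,0.0026,0],[0,0,0],0.01],[[0.0046,0.0054,0],[0,0,0],0.01],[[0.0046,0.0054,0],[0,0,0],0.01]]'
```

```text
time: 7.07
tool_pos: [435.1, -218.0, 339.7]
tcp_rot: [3.141, -0.001, -3.141]
contact_force: [-2.8, -3.7, 0.5]
grip_width: 21.3
```

```bash
python3 -m pendant '[[[0.0019,0.003,0],[0,0,0],0.01],[[0.0037,0.006,0],[0,0,0],0.01],[[0.0037,0.006,0],[0,0,0],0.01]]'
```

```text
time: 7.32
tool_pos: [431.4, -212.1, 339.7]
tcp_rot: [3.141, -0.001, -3.141]
contact_force: [-3.7, -4.0, 1.5]
grip_width: 21.2
```

```bash
python3 -m pendant '[[[0.0015,0.0032,0],[0,0,0],0.01],[[0.0027,0.0065,0],[0,0,0],0.01],[[0.0027,0.0065,0],[0,0,0],0.01]]'
```

```text
time: 7.57
tool_pos: [428.8, -205.5, 339.7]
tcp_rot: [3.141, -0.002, -3.141]
contact_force: [-4.6, -2.4, 1.4]
grip_width: 21.2
```

```bash
python3 -m pendant '[[[0.0009,0.0034,0],[0,0,0],0.01],[[0.0016,0.0069,0],[0,0,0],0.01],[[0.0016,0.0069,0],[0,0,0],0.01]]'
```

```text
time: 7.82
tool_pos: [427.2, -198.5, 339.7]
tcp_rot: [3.141, -0.002, -3.141]
contact_force: [-4.2, -2.7, 2.6]
grip_width: 21.0
```

```bash
python3 -m pendant '[[[0.0004,0.0035,0],[0,0,0],0.01],[[0.0005,0.007,0],[0,0,0],0.01],[[0.0005,0.007,0],[0,0,0],0.01]]'
```

```text
time: 8.07
tool_pos: [427.0, -195.4, 339.8]
tcp_rot: [-3.131, -0.0, -3.14]
contact_force: [-6.8, -28.7, -6.5]
grip_width: 21.1
```

```bash
python3 -m pendant '[[[0,0.001,0],[0,0,0],0.01],[[0,0.002,0],[0,0,0],0.01],[[0,0.002,0],[0,0,0],0.01],[[0,0.002,0],[0,0,0],0.01]]'
python3 - <<'E'
from h import *
c=snap('scene','s2');a=dict(np.load('pics/s0.npz'))['color']
f=lambda i:cv2.resize(i[225:345,270:390,::-1],None,fx=3.3,fy=3.3,interpolation=cv2.INTER_CUBIC)
cv2.imwrite('pics/cmp.png',np.hstack([f(a),f(c['color'])]))
E
```

```text
time: 8.4
tool_pos: [427.0, -194.9, 339.9]
tcp_rot: [-3.129, -0.0, -3.141]
contact_force: [-6.5, -34.0, -9.2]
grip_width: 21.1
```

View pics/cmp.png

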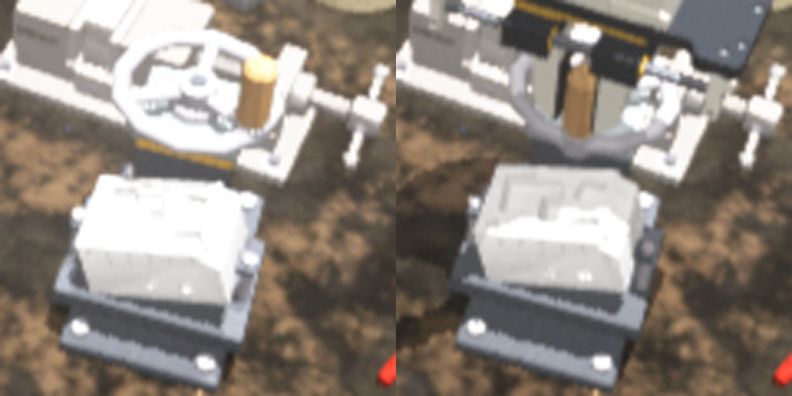

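The right half of the crop shows the table risen (orange strip under the wheel now hidden) and the handle still between the fingers at crop (580,105). The force of 34 N with almost no motion confirms the stop. Now the quarter turn back.

```bash
python3 - <<'E'
import numpy as np
r=np.array([453.7,-232.3])-[472.4,-191.0]
f=lambda k:np.array([472.4,-191])+45/np.hypot(*r)*np.array([[np.cos(k),np.sin(k)],[-np.sin(k),np.cos(k)]])@r
g=lambda d:f(np.radians(d))
s=g(66)+[0,2]; print(s,g(58),g(-32))
for st in([58,53,46,39,32,25,18,11,4,-3],[-8,-13,-18,-22,-26,-29,-32,-32]):
  print([[[round(-(g(k)-s)[0]/1000,4),round((g(k)-s)[1]/1000,4),0],[0,0,0],.01] for k in st]); s=g(st[-1])
E
```

```text
[ 427.40088965 -188.71703796] [ 427.79943719 -196.98245746] [ 478.38245746 -235.60056281]
[[[np.float64(-0.0004), np.float64(-0.0083), 0], [0, 0, 0], 0.01], [[np.float64(-0.0011), np.float64(-0.0121), 0], [0, 0, 0], 0.01], [[np.float64(-0.0026), np.float64(-0.0174), 0], [0, 0, 0], 0.01], [[np.float64(-0.0048), np.float64(-0.0225), 0], [0, 0, 0], 0.01], [[np.float64(-0.0075), np.float64(-0.0272), 0], [0, 0, 0], 0.01], [[np.float64(-0.0109), np.float64(-0.0316), 0], [0, 0, 0], 0.01], [[np.float64(-0.0147), np.float64(-0.0355), 0], [0, 0, 0], 0.01], [[np.float64(-0.019), np.float64(-0.039), 0], [0, 0, 0], 0.01], [[np.float64(-0.0236), np.float64(-0.0419), 0], [0, 0, 0], 0.01], [[np.float64(-0.0286), np.float64(-0.0442), 0], [0, 0, 0], 0.01]]
[[[np.float64(-0.0037), np.float64(-0.0013), 0], [0, 0, 0], 0.01], [[np.float64(-0.0075), np.float64(-0.0022), 0], [0, 0, 0], 0.01], [[np.float64(-0.0114), np.float64(-0.0028), 0], [0, 0, 0], 0.01], [[np.float64(-0.0145), np.float64(-0.0031), 0], [0, 0, 0], 0.01], [[np.float64(-0.0177), np.float64(-0.0031), 0], [0, 0, 0], 0.01], [[np.float64(-0.02), np.float64(-0.0029), 0], [0, 0, 0], 0.01], [[np.float64(-0.0224), np.float64(-0.0027), 0], [0, 0, 0], 0.01], [[np.float64(-0.0224), np.float64(-0.0027), 0], [0, 0, 0], 0.01]]
```

```bash
python3 -m pendant '[[[-0.0004,-0.0083,0],[0,0,0],0.01],[[-0.0011,-0.0121,0],[0,0,0],0.01],[[-0.0026,-0.0174,0],[0,0,0],0.01],[[-0.0048,-0.0225,0],[0,0,0],0.01],[[-0.0075,-0.0272,0],[0,0,0],0.01],[[-0.0109,-0.0316,0],[0,0,0],0.01],[[-0.0147,-0.0355,0],[0,0,0],0.01],[[-0.019,-0.039,0],[0,0,0],0.01],[[-0.0236,-0.0419,0],[0,0,0],0.01],[[-0.0286,-0.0442,0],[0,0,0],0.01]]'
python3 -m pendant '[[[-0.0037,-0.0013,0],[0,0,0],0.01],[[-0.0075,-0.0022,0],[0,0,0],0.01],[[-0.0114,-0.0028,0],[0,0,0],0.01],[[-0.0145,-0.0031,0],[0,0,0],0.01],[[-0.0177,-0.0031,0],[0,0,0],0.01],[[-0.02,-0.0029,0],[0,0,0],0.01],[[-0.0224,-0.0027,0],[0,0,0],0.01],[[-0.0224,-0.0027,0],[0,0,0],0.01],[[-0.0224,-0.0027,0],[0,0,0],0.01]]'
```

```text
time: 9.28
tool_pos: [455.7, -234.0, 339.7]
tcp_rot: [3.141, -0.001, -3.141]
contact_force: [-4.4, -2.2, 2.7]
grip_width: 21.4
time: 10.03
tool_pos: [478.5, -236.4, 339.7]
tcp_rot: [3.141, 0.001, -3.141]
contact_force: [1.1, 2.2, 3.2]
grip_width: 21.2
```

```bash
python3 -m pendant '[[[0,0,0],[0,0,0],0.06],[[0,0,0],[0,0,0],0.06],[[0,0,0],[0,0,0],0.06],[[0,0,0],[0,0,0],0.06],[[0,0,0],[0,0,0],0.06],[[0,0,0],[0,0,0],0.06]]'
python3 -m pendant '[[[0,0,-0.01],[0,0,0],0.06],[[0,0,-0.03],[0,0,0],0.06],[[0,0,-0.055],[0,0,0],0.06],[[0,0,-0.08],[0,0,0],0.06],[[0,0,-0.1],[0,0,0],0.06],[[0,0,-0.11],[0,0,0],0.06],[[0,0,-0.11],[0,0,0],0.06],[[0,0,-0.11],[0,0,0],0.06]]'
python3 - <<'E'
from h import *
o=get_obs();print(np.abs(o['dq']).max().round(4))
c=snap('wrist','w3');print(proj(c,[[478.4,-236,197],[472.4,-191,150]]))
i=c['color'];hsv=cv2.cvtColor(i,cv2.COLOR_RGB2HSV)
E
```

```text
time: 10.53
tool_pos: [478.1, -236.9, 339.6]
tcp_rot: [3.142, -0.0, 3.141]
contact_force: [0.0, 0.1, -0.6]
grip_width: 56.0
time: 11.2
tool_pos: [478.0, -236.7, 449.6]
tcp_rot: [3.142, 0.0, -3.142]
contact_force: [-0.5, 0.9, -0.0]
grip_width: 60.5
0.0333
[[257.89882088 211.10522025]
 [311.31816431 186.18958401]]
```

View pics/w3.png

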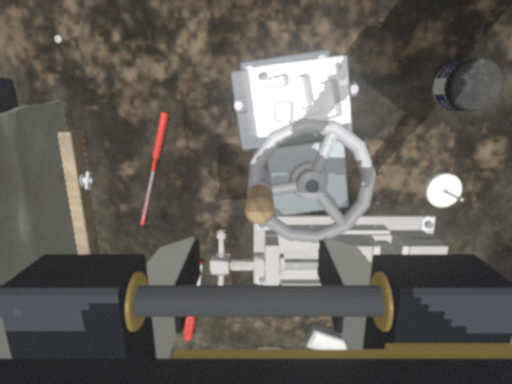

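The wrist view shows the handle released at about (260,206) against a predicted (258,211), and the hub at (313,184) against (311,186). The gripper is clear above, so I'm handing in.

```bash
python3 -c "
from plant import *
print(close_job())"
```

```text
the job is handed in; nothing more can be done
None
```

I cranked the wheel on the mould-insert stand clockwise about 418° until it stopped hard, backed it off about 90°, released the handle and lifted clear. I handed the job in at about 11 s; the hand-in gives no verdict.

- **At the stop:** the wheel stopped dead with the force rising to about 34 N. The table had visibly risen in the scene picture. I held it there for more than 0.3 s.
- **Backed off:** the measured tool positions put the handle 90.3° short of where it stopped. After release, the wrist picture showed the handle within about 5 px and the hub within about 3 px of where I predicted them. That is a few mm at most, or a few degrees at the wheel, so well inside the ±25° allowed.
- **Released:** the gripper ended about 110 mm above its grasp height, with a contact force of about 1 N or less.
- **Other stand:** the arm passed only once, well above it, and felt no contact. I did not measure its handle again at the end.

No check failed. The only small disagreements were those few-pixel camera offsets.

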